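# Hang the comal thermometer, dial outward, in its spring catch

### The arm

A 7-joint arm with a two-finger parallel gripper is mounted at the origin on the work surface. World frame = base frame: x ahead of the robot, y to its left, z up, the work surface at z = 0. Lengths are in m, angles in rad, forces in N, time in s.
With the tool pointing down it reaches from about 0.425 to 0.95 m from the base axis. Payload 4.7 kg.
Tool frame: the origin (TCP) lies between the finger pads; the fingertips stand 25 mm ahead of it and the grasp point (between the pads) lies 6 mm ahead of it; z points along the fingers, y is the line along which they close (so a half turn about z gives the same grasp; the last joint's range is limited). The gripper opens to 85 mm and grips with 20 to 120 N. Pads are 22 mm wide; open, the fingers measure 114 mm over their backs; the gripper's body (76 mm by 85 mm) begins 54 mm behind the grasp point. The pads swing forward as they close: fully open they stand 13 mm farther back than shut.
Start: joints at [-1.184, 0.469, -0.049, 1.532, 0.024, 1.141, -0.082], TCP at [0.273, 0.618, 0.256] pointing down, gripper open.
Joint ranges: [-2.59, 2.59], [-0.33, 1.99], [-1.39, 1.29], [0.1, 2.45], [-1.04, 4.18], [0.21, 1.99], [-2.66, 2.66]. Speed limits (rad/s): [2.57, 2.57, 3.14, 3.14, 3.14, 3.14, 3.14].

### API

Orientations are given as a 3x3 rotation matrix whose columns are the frame's x, y, z axes.
In Python, from rig import * gives the robot as it stands. Calls block until the motion is done:
- movep(position, orientation): joint-space move of the TCP to a pose.
- move_l(position, attitude=None, feed=0.15, until_force=None): straight line of the TCP; attitude=None keeps the orientation; feed is the mean speed in m/s. With until_force (N) it stops when the force on the tool has changed by that much, and returns True; else False.
- move_joints(angles): joint-space move.
- command_gripper(opening, newtons=None): finger opening in m; newtons is the grip in N (None keeps the last); returns when the fingers have stopped.
- sleep(seconds).
- inverse_kinematics(position, orientation): joint angles nearest the present ones, or None.
- sense(): the state.
- camera(name): name is "scene" or "top" or "wrist"; returns (picture, depth): 420x560x3 uint8, red, green, blue; 420x560 float32, m along the optical axis (not along the pixel's ray), 0 where there is no reading.
- camera_params(name): a dict with "K" (3x3 intrinsics, pixels), "dist" ([k1, k2, p1, p2, k3] as OpenCV has them; the pictures are not rectified), "position" and "rotation" of the camera in the world; the wrist camera has in their place "tool_from_camera" (4x4, takes a point from camera to tool coordinates, whose origin is the TCP and whose axes are the flange's). Camera axes: x right, y down, z forward; pixel columns grow to the right and rows downward; lengths in m; the calibration is good to about 2 mm. A picture is of the moment at which its call begins: read the wrist's pose just before it. camera_params takes no time and is no camera call.
A pose or a line that the arm cannot do raises Unreachable and nothing moves.
- finish_job(): hands the job in; it is judged then, once.
The state is a dict: "time_s": time; "joint_pos": joint angles; "qd": joint speeds; "joint_efforts": joint torques, N m; "position": TCP position; "tcp_rot": TCP orientation; "wrist_force": force on the tool from outside, world axes, zero at the start; "ft_torque": the same for the moment, N m; "finger_gap": finger opening in m; "gripper_force": force on a finger pad.
Only numpy, scipy, OpenCV 4.12 (cv2) and the standard library are available. Lean on these libraries where they do the work, as an engineer would, in place of code of your own. Each camera call takes 0.05 s, during which the arm holds its last target. There are 200 camera calls.

### The job

Draw the green comal thermometer plate out of its wooden rack and hang it by its steel crossbar in the roller-catch hook on the stand, with the white dial facing outward, away from the post. Feel for the hook, because its clamp has shifted, and press the crossbar down, firmly but with care for the stand, until it clicks past the rollers and is fully home, then let go. Leave the bowl, rolling pin and lime squeezer where they are.

Things in the scene. Friction and masses are not known exactly. Their poses are not given: they have to be found in the camera images.
- gauge: Thermometer plate upright in the rack, about 0.065 kg. Origin: centre of underside; z up, y across its width; dial looks along its own -x. Green plate 60 wide (y) x 8 thick (x), z 0 to 64; two side rails (outer faces y = +-22) above it carry a steel crossbar and, on top, a wooden grip block. White dial with black and red ticks on the -x face; back plain
- grip (a point): centre of the gauge's wooden grip block, 44 wide (y) x 8 thick (x) x 34 high, spanning z = 151 to 185 in the gauge frame (centre 168): pinch it across its 44 mm width, from above
- bar (a point): centre of the gauge's round steel crossbar, 8 dia, along y, at z = 127 in the gauge frame. The window under the bar, for the hook to pass through, is free from z = 64 to 123 and 32 wide; the window over it from 131 to 151
- dial_out (a point): a point 30 mm in front of the middle of the plate, on the dial side (gauge frame x = -30, z = 32)
- rack: fixed wooden rack 40 x 84 x 34 high with a slot 9.6 x 64, slot floor at z = 6; origin at centre of its underside; slot along its y. The gauge stands in it with the same axes as the rack and must rise 28 mm to come out
- hook_stand: Fixed hook stand; base plate 115 x 100 x 12 high, post of 20 dia at x = +62. Origin on the table under the nominal place of the hook. The hook opens upward; outward is the stand's -x, away from the post. The hook yields 1 mm per 10 N downward and springs back; it is stiff sideways. Never load hook or stand with more than 25 N
- home_nominal (a point): Nominal centre of a crossbar that is home in the hook (stand frame 0, 0, 165), bar along the stand's y. The real hook is clamped up to 14 mm off this in the stand's x and, separately, up to 14 mm in z (not in y); this is not reported: find it by touch or sight. This point does not follow the real hook; point axes are the stand's
- post_top (a point): Top of the post, 200 high. Hook shape, relative to a home bar's centre, 16 wide in y: floor underside z -9; front block x -14 to -6, top z +15; flat back wall, face at x +6, top z +52, so a bar touching it has its centre at x +2; between them two sprung brass rollers of 8 dia at z +7.5 (tops +11.5), centres x +-5.5, 3 mm gap
- seat (a joint): Red sprung pin in the hook floor, m: 0 = up, about 0.004 = pressed by a bar that is home. The bar must be within 2 mm of midway between block and wall to go down; it meets the rollers about 13 mm above home, needs about 8 to 13 N to pass, then the force drops and the floor stops it
- bowl: empty orange plastic bowl, 130 dia, 55 high; origin centre of underside; leave alone
- pin_mid (a point): middle of the wooden rolling pin, 200 long, 40 dia, lying down; leave alone
- squeezer: aluminium lime squeezer, about 200 long (handles towards its -x), 35 high; origin on its underside near the cup; leave alone
Mind the look-alikes: they are no part of the job. There is more than one size of the hook_stand; the one meant has the size given above.

How it is judged:
By the outcome, as a careful person would: the job done as asked, in the order asked, and still so for the second after the job is handed in, with the robot touching nothing.
It also fails if it takes over 61 s, if anything falls off the work surface, if the arm or the gripper's body presses on something with over 40 N, if the wrist force passes 120 N, or if a joint passes its speed limit or range.

## Working session

There is one attempt and no reset: what is moved stays moved. The work goes in short steps, each a Python script; the robot and the scene stay as the last script left them, time stands still between calls to the robot, and variables do not carry over. Pictures are saved under pics/ and viewed, at most 10 in all, crops included, and the job is handed in when it is done.

```bash
mkdir -p pics; ls
cat > h.py <<'E'
from rig import *
import numpy as np, cv2
def cam(name,tag=None):
    s=sense(); im,d=camera(name); p=camera_params(name)
    if name=="wrist":
        T=np.eye(4);T[:3,:3]=s["tcp_rot"];T[:3,3]=s["position"];T=T@np.array(p["tool_from_camera"])
    else:
        T=np.eye(4);T[:3,:3]=p["rotation"];T[:3,3]=p["position"]
    if tag: cv2.imwrite(f"pics/{tag}.png",im[:,:,::-1])
    K=np.array(p["K"],float);D=np.array(p["dist"],float)
    h,w=d.shape; u,v=np.meshgrid(np.arange(w),np.arange(h))
    n=cv2.undistortPoints(np.stack([u,v],-1).reshape(-1,1,2).astype(np.float64),K,D).reshape(h,w,2)
    P=np.dstack([n,np.ones((h,w))])*d[...,None]
    P=P@T[:3,:3].T+T[:3,3]; P[d<=0]=np.nan
    return im,P,T,K,D
E
python3 - <<'E'
from h import *
a=cam("scene","scene");b=cam("top","top")
np.savez("s0.npz",si=a[0],sp=a[1],ti=b[0],tp=b[1])
print(a[2],b[2],sense()["time_s"])
cv2.imwrite("pics/both.png",cv2.resize(np.hstack([a[0],b[0]])[:,:,::-1],(1120,420)))
E
```

```text
pics
[[ 0.86958607  0.4085076  -0.27738352  0.78299133]
 [ 0.49371269 -0.72868375  0.47462382 -0.52049506]
 [-0.00823742 -0.54967403 -0.83533862  1.05841126]
 [ 0.          0.          0.          1.        ]] [[-1.40739125e-01 -9.67481376e-01  2.10172041e-01  2.55938997e-01]
 [-9.90037877e-01  1.36633157e-01 -3.40056148e-02 -5.21795998e-04]
 [ 4.18332952e-03 -2.12864202e-01 -9.77072838e-01  1.22640526e+00]
 [ 0.00000000e+00  0.00000000e+00  0.00000000e+00  1.00000000e+00]] 0.1
```

View pics/scene.png

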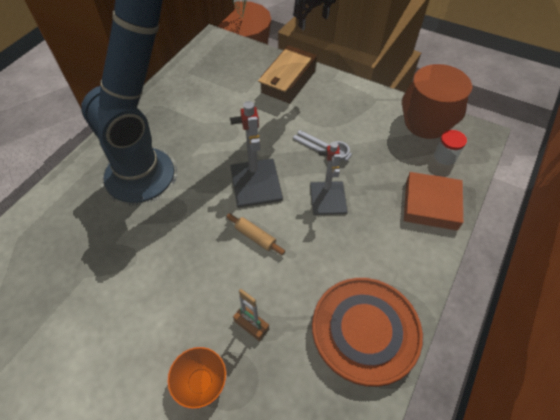

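View pics/top.png

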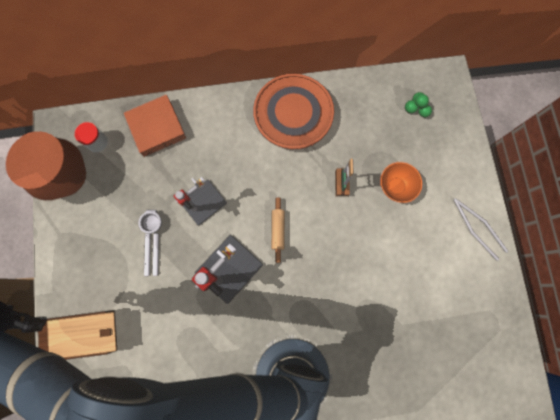

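The gauge stands in the rack at scene (250,315) / top (345,180). There are two stand candidates: the larger at scene (256,165) / top (228,268), and the smaller at scene (330,180) / top (200,200). I'll measure both base plates, plus the rack.

Run:
```python
from h import *
z=np.load("s0.npz");si,sp,ti,tp=[z[k] for k in("si","sp","ti","tp")]
def pts(P,r):x0,x1,y0,y1=r;return P[y0:y1,x0:x1].reshape(-1,3)
for name,rs,rt in(("big",(215,300,90,215),(180,275,225,310)),("small",(300,355,140,220),(170,235,170,230))):
    for c,P,r in(("s",sp,rs),("t",tp,rt)):
        q=pts(P,r);q=q[np.isfinite(q).all(1)]
        b=q[(q[:,2]>.006)&(q[:,2]<.018)]
        rr=cv2.minAreaRect((b[:,:2]*1000).astype(np.float32))
        hi=q[q[:,2]>.15]
        print(name,c,"base",rr,len(b),"top z",q[:,2].max(),"post top",np.median(q[q[:,2]>q[:,2].max()-.008],0))
for c,P,r in(("s",sp,(225,275,280,345)),("t",tp,(325,365,150,205))):
    q=pts(P,r);q=q[np.isfinite(q).all(1)]
    b=q[(q[:,2]>.026)&(q[:,2]<.04)];g=q[q[:,2]>.155]
    print("rack",c,cv2.minAreaRect((b[:,:2]*1000).astype(np.float32)),len(b),"grip",cv2.minAreaRect((g[:,:2]*1000).astype(np.float32)),len(g),np.median(g,0),q[:,2].max())
def crop(im,x0,x1,y0,y1):return cv2.resize(im[y0:y1,x0:x1],(390,290),interpolation=cv2.INTER_CUBIC)
A=np.vstack([np.hstack([crop(si,210,360,95,215),crop(si,200,300,275,350)]),np.hstack([crop(ti,160,280,160,310),crop(ti,310,390,140,210)])])
cv2.imwrite("pics/crop1.png",A[:,:,::-1])
```

```text
big s base ((255.76983642578125, 274.0793762207031), (282.8497314453125, 511.3381652832031), 27.750295639038086) 1475 top z 0.3031458385903024 post top [0.35104654 0.12339506 0.29884818]
big t base ((344.3357238769531, 150.41522216796875), (281.6731872558594, 249.40719604492188), 81.16239929199219) 1316 top z 0.3028677732532623 post top [0.35237513 0.12744034 0.29966389]
small s base ((510.0728759765625, 275.3742370605469), (147.50926208496094, 290.91375732421875), 30.692533493041992) 1294 top z 0.22315314748855797 post top [0.56160554 0.18681079 0.21858228]
small t base ((560.0184936523438, 207.33155822753906), (199.9363250732422, 187.92527770996094), 84.70780944824219) 1001 top z 0.22269577451624212 post top [0.56070035 0.18845259 0.21922359]
rack s ((549.9197998046875, -239.0401611328125), (39.68341827392578, 84.19864654541016), 80.81312561035156) 380 grip ((549.7977294921875, -239.08868408203125), (8.987950325012207, 43.228118896484375), 82.54493713378906) 147 [ 0.55227555 -0.24149278  0.1857922 ] 0.193772692916235
rack t ((549.8480834960938, -235.17327880859375), (41.07611083984375, 82.85059356689453), 80.76861572265625) 228 grip ((551.0853881835938, -234.40597534179688), (8.020793914794922, 45.272186279296875), 84.51355743408203) 76 [ 0.54857613 -0.23374435  0.18850269] 0.1946036315756352
```

View pics/crop1.png

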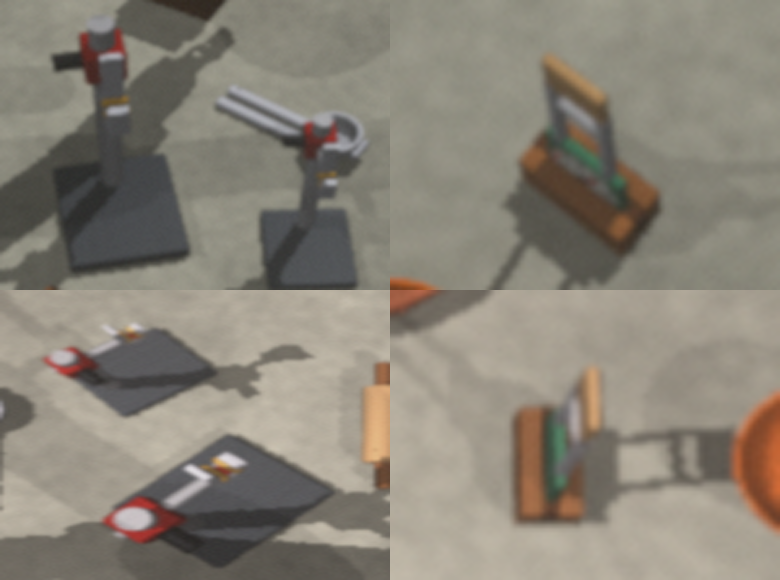

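The small stand's post tops out near 0.2 m, against 0.30 m for the big one, so it fits. I'll confirm this with the base-plate sizes, then look at the gauge close up to find its dial side.

Run:
```python
from h import *
z=np.load("s0.npz");si,sp,ti,tp=[z[k] for k in("si","sp","ti","tp")]
for c,im,P,seeds in(("s",si,sp,((262,188),(328,203))),("t",ti,tp,((240,280),(205,205)))):
    m=((P[...,2]>.006)&(P[...,2]<.018)&(im.max(2)<95)).astype(np.uint8)
    n,l,st,ce=cv2.connectedComponentsWithStats(m)
    for s in seeds:
        k=l[s[1]-3:s[1]+4,s[0]-3:s[0]+4].max()
        print(c,s,cv2.minAreaRect((P[l==k][:,:2]*1000).astype(np.float32)),st[k,4])
for c,im,P,(x0,x1,y0,y1) in(("s",si,sp,(300,355,135,220)),("t",ti,tp,(165,240,165,230))):
    q=P[y0:y1,x0:x1].reshape(-1,3);col=im[y0:y1,x0:x1].reshape(-1,3)
    k=(q[:,2]>.1)
    if c=="s":k&=(q[:,0]<.75)
    for lo in np.arange(.12,.23,.01):
        s=k&(q[:,2]>=lo)&(q[:,2]<lo+.01)
        if s.sum():print(c,round(lo,2),s.sum(),np.median(q[s],0).round(3),q[s].min(0).round(3),q[s].max(0).round(3))
# views of the gauge from either side, camera direction check
R=np.array([[0,1,0],[1,0,0],[0,0,-1.]])
print(np.array(camera_params("wrist")["tool_from_camera"]).round(3),camera_params("wrist")["K"])
```

```text
s (262, 188) ((330.59234619140625, 146.48440551757812), (139.4591064453125, 171.5618438720703), 39.8450927734375) 1271
s (328, 203) ((550.2529907226562, 199.4259796142578), (101.26969146728516, 113.6392593383789), 31.78372573852539) 1020
t (240, 280) ((332.49981689453125, 145.98451232910156), (131.7034912109375, 160.18792724609375), 40.09159469604492) 1001
t (205, 205) ((549.2728271484375, 201.520751953125), (94.55841064453125, 111.39274597167969), 31.52312660217285) 804
s 0.12 10 [0.534 0.224 0.127] [0.525 0.221 0.122] [0.539 0.227 0.129]
s 0.13 11 [0.532 0.224 0.134] [0.524 0.222 0.131] [0.538 0.229 0.14 ]
s 0.14 7 [0.535 0.223 0.142] [0.528 0.221 0.141] [0.537 0.225 0.148]
s 0.15 12 [0.532 0.214 0.159] [0.521 0.166 0.155] [0.575 0.223 0.16 ]
s 0.16 44 [0.535 0.211 0.166] [0.502 0.163 0.16 ] [0.579 0.219 0.17 ]
s 0.17 103 [0.536 0.213 0.175] [0.499 0.162 0.17 ] [0.578 0.245 0.18 ]
s 0.18 109 [0.543 0.22  0.183] [0.515 0.163 0.18 ] [0.578 0.25  0.19 ]
s 0.19 41 [0.539 0.224 0.196] [0.526 0.179 0.19 ] [0.568 0.242 0.2  ]
s 0.2 42 [0.539 0.224 0.202] [0.524 0.18  0.2  ] [0.569 0.24  0
[... 323 characters left out ...]
65 0.16 ] [0.573 0.25  0.17 ]
t 0.17 121 [0.541 0.215 0.174] [0.499 0.168 0.17 ] [0.578 0.251 0.18 ]
t 0.18 93 [0.532 0.225 0.183] [0.515 0.165 0.18 ] [0.578 0.25  0.189]
t 0.19 28 [0.532 0.23  0.198] [0.524 0.183 0.19 ] [0.556 0.244 0.2  ]
t 0.2 32 [0.534 0.234 0.202] [0.524 0.182 0.2  ] [0.556 0.243 0.207]
t 0.21 12 [0.559 0.187 0.219] [0.554 0.182 0.211] [0.569 0.194 0.22 ]
t 0.22 5 [0.563 0.19  0.221] [0.557 0.186 0.22 ] [0.566 0.193 0.223]
[[ 0.001 -0.958 -0.288  0.073]
 [ 1.     0.     0.001 -0.001]
 [-0.    -0.288  0.958 -0.118]
 [ 0.     0.     0.     1.   ]] [[311.30522258   0.         280.47764257]
 [  0.         311.30522258 208.05799456]
 [  0.           0.           1.        ]]
```

```bash
cat >> h.py <<'E'
def down(a):  # tool z down, tool x at heading a (deg)
    a=np.radians(a);x=np.array([np.cos(a),np.sin(a),0]);z=np.array([0,0,-1.])
    return np.stack([x,np.cross(z,x),z],1)
def tilt(a,t):
    a=np.radians(a);t=np.radians(t);d=np.array([np.cos(a),np.sin(a),0]);k=np.array([0,0,1.])
    z=-d*np.sin(t)-k*np.cos(t);x=d*np.cos(t)-k*np.sin(t)
    return np.stack([x,np.cross(z,x),z],1)
E
python3 - <<'E'
from h import *
g=np.array([.5505,-.237,0])
d=np.array([.16,.987,0])
Q=np.array([.273,.618,.5])
def ik(p,R):
    q=inverse_kinematics(p,R);print(None if q is None else np.round(q,2));return q
for a in(80.8,-99.2):
    print(a);ik(g+[0,0,.3],down(a)); [ik(np.array([.565,.187,.35]),down(b)) for b in (121.7,-58.3)]
    for t in(20,30,40):ik(g+[np.cos(np.radians(a))*.2,np.sin(np.radians(a))*.2,.27],tilt(a,t))
move_l(Q)
print(sense()["time_s"])
E
```

```text
80.8
[-0.33  0.41  0.92  1.7  -0.35  1.2   0.51]
[-0.61  0.27  0.28  1.62 -0.08  1.26  0.24]
[-1.18  0.43  1.12  1.65 -0.4   1.32 -2.59]
[-0.61  0.39  0.59  1.75  0.14  1.14 -0.27]
[-0.69  0.44  0.62  1.74  0.28  1.19 -0.38]
[-0.78  0.51  0.69  1.74  0.37  1.23 -0.45]
-99.2
[-0.44  0.49  1.12  1.71 -0.46  1.24 -2.51]
[-0.61  0.27  0.28  1.62 -0.08  1.26  0.24]
[-1.18  0.43  1.12  1.65 -0.4   1.32 -2.59]
[ 0.15  0.8   1.11  1.43 -0.86  1.67 -2.  ]
[ 0.23  0.86  1.11  1.37 -0.97  1.85 -1.97]
[ 0.37  0.85  0.91  1.31 -0.96  1.93 -2.02]
1.875
```

Run:
```python
from h import *
g=np.array([.5505,-.237,0]);a=80.8
p=g+[np.cos(np.radians(a))*.2,np.sin(np.radians(a))*.2,.29]
movep(p+[0,0,.15],tilt(a,30)); move_l(p,feed=.3)
im,P,T,K,D=cam("wrist","g1"); print(sense()["time_s"])
np.savez("g1.npz",im=im,P=P)
```

```text
5.1667
```

View pics/g1.png

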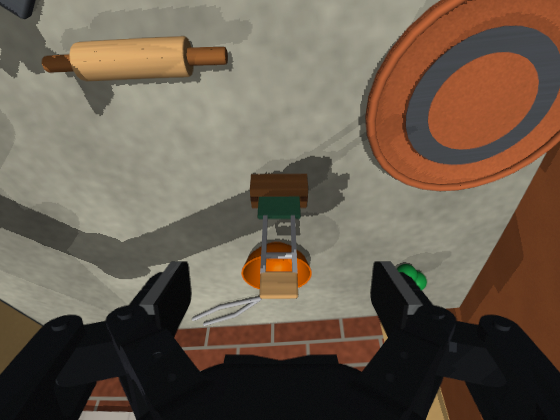

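The +y side is plain green with no dial, and the rack is at (280,190). So the dial faces −y, and the gauge's +x heading is about 81°. The measured base of 114×101 mm makes the small stand the one meant. Next I'll refine the grip position and grasp it.

Run:
```python
from h import *
z=np.load("g1.npz");P=z["P"];q=P[255:305,250:310].reshape(-1,3);q=q[np.isfinite(q).all(1)]
q=q[q[:,2]>.16]; q=q[np.linalg.norm(q[:,:2]-[.5505,-.237],axis=1)<.05]
print(cv2.minAreaRect((q[:,:2]*1000).astype(np.float32)),q[:,2].max(),len(q))
c=np.array([.5503,-.237])
print(q.mean(0))
r=P[165:215,240:320].reshape(-1,3);r=r[(r[:,2]>.028)&(r[:,2]<.04)]
print(cv2.minAreaRect((r[:,:2]*1000).astype(np.float32)))
# move over and take a close look
a=80.8;movep([*c,.31],down(a))
im,P,T,K,D=cam("wrist","g2");u=P.reshape(-1,3);u=u[np.isfinite(u).all(1)]
u=u[(u[:,2]>.175)&(u[:,2]<.2)&(np.linalg.norm(u[:,:2]-c,axis=1)<.05)]
print("close",cv2.minAreaRect((u[:,:2]*1000).astype(np.float32)),np.median(u[:,2]),len(u),sense()["time_s"])
```

```text
((549.819580078125, -236.33596801757812), (8.516663551330566, 44.04553985595703), 81.73287963867188) 0.192516988477128 1026
[ 0.55020325 -0.23451777  0.17751966]
((549.2579345703125, -237.03131103515625), (40.70016098022461, 83.89244079589844), 82.26677703857422)
close ((549.2360229492188, -238.3294677734375), (8.81409740447998, 43.89802551269531), 81.10675048828125) 0.19075700824495107 725 6.025
```

Run:
```python
from h import *
c=np.array([.5495,-.237]);R=down(81.2)
movep([*c,.26],R); move_l([*c,.181],feed=.1)
command_gripper(.03,60); s=sense(); print("gap",s["finger_gap"],s["gripper_force"],s["position"].round(4) if hasattr(s["position"],"round") else s["position"])
f0=np.array(s["wrist_force"])
move_l([*c,.235],feed=.06); move_l([*c,.36],feed=.2)
s=sense();print(s["finger_gap"],np.array(s["wrist_force"])-f0,s["time_s"])
sx=np.array([-.5255,.851]);h=np.array([.5652,.180])
movep([*(h-.13*sx),.36],down(121.7))
im,P,T,K,D=cam("wrist","k1");np.savez("k1.npz",im=im,P=P)
print(sense()["position"],sense()["time_s"])
```

```text
gap 0.04284749138277497 61.26244783401489 [ 0.5498 -0.2372  0.1816]
0.042645901557755064 [ 1.41650712  0.47621752 -4.70015098] 9.575
[0.63356364 0.06614612 0.36026873] 10.8333
```

View pics/k1.png

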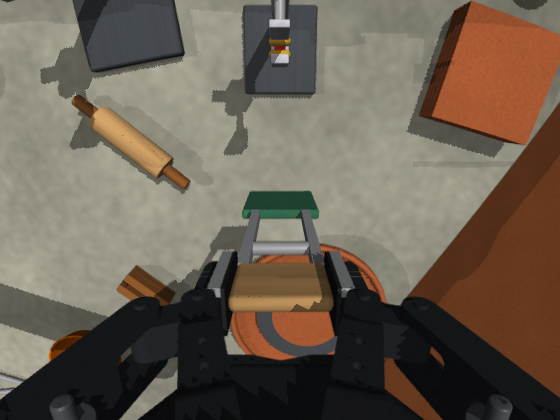

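The gauge is held square: bar at (280,248), back facing the camera. The right stand is at the top, with the hook, brass rollers and red pin at about (280,45). Next I'll measure the hook and held bar in this one view.

Run:
```python
from h import *
z=np.load("k1.npz");P=z["P"];im=z["im"].astype(int)
sx=np.array([np.cos(np.radians(121.7)),np.sin(np.radians(121.7))]);sy=np.array([-sx[1],sx[0]]);h=np.array([.5652,.180])
U=np.dstack([(P[...,:2]-h)@sx,(P[...,:2]-h)@sy,P[...,2]])*1000
b=(P[...,2]>.006)&(P[...,2]<.018)&(im.max(2)<110);b[:, :235]=0;b[:,325:]=0;b[105:]=0
q=P[b][:,:2]*1000;print("base",cv2.minAreaRect(q.astype(np.float32)));u=U[b];print("base y edges",np.percentile(u[:,1],[1,99]),"x min",np.percentile(u[:,0],1))
for r in range(8,68,3):
    print(r,*[f"({U[r,c,0]:.0f},{U[r,c,1]:.0f},{U[r,c,2]:.0f})" for c in range(264,300,5)])
# wall/block tops
for nm,lo,hi,xr in(("wall",212,235,(-5,25)),("block",176,196,(-30,5))):
    m=(U[...,2]>lo)&(U[...,2]<hi)&(U[...,0]>xr[0])&(U[...,0]<xr[1])&(abs(U[...,1])<20);u=U[m]
    if len(u):print(nm,len(u),np.median(u,0),np.percentile(u,2,axis=0),np.percentile(u,98,axis=0))
for r in range(241,256,2): print(r,U[r,280].round(1), U[r,265].round(1))
for r in range(195,218,4): print(r,U[r,280].round(1))
p=sense()["position"];print("tcp",(np.array(p[:2])-h)@sx,(np.array(p[:2])-h)@sy)
```

```text
base ((548.7743530273438, 201.87599182128906), (100.53726959228516, 116.42607116699219), 31.38971519470215)
base y edges [-46.72214473  51.18912166] x min -29.916708677248767
8 (80,23,13) (79,16,15) (32,7,171) (32,2,173) (32,-2,171) (79,-10,14) (79,-17,12) (79,-24,14)
11 (75,23,15) (76,17,13) (31,7,168) (29,3,173) (29,-2,172) (76,-10,12) (75,-17,15) (75,-24,14)
14 (72,23,13) (72,17,14) (28,7,170) (27,3,173) (28,-2,170) (72,-10,14) (72,-17,13) (72,-24,11)
17 (68,23,14) (68,17,12) (25,7,169) (24,3,173) (25,-2,172) (68,-10,14) (68,-17,13) (69,-24,11)
20 (65,23,12) (9,10,222) (9,6,220) (nan,nan,nan) (9,-1,219) (9,-5,220) (64,-17,14) (65,-24,11)
23 (61,24,13) (7,10,220) (7,6,220) (7,2,219) (7,-1,220) (7,-5,220) (61,-17,13) (61,-24,14)
26 (57,24,14) (5,10,219) (5,6,220) (5,2,219) (5,-1,219) (5,-5,221) (57,-17,11) (57,-24,13)
29 (53,24,14) (5,10,212) (5,6,214) (5,2,213) (4,-1,214) (5,-5,212) (53,-17,13) (53,-24,12)
32 (50,24,13) (50,17,12) (5,6,204) (5,2,204) (5,-2,205) (5,-6,203) (50,-17,12) (50,-24,12)
35 (46,24,14) (46,17,12) (5,7,195) (5,3,194) (5,-2,194) (46,-10,12) (45,-17,14) (46,-24
[... 1119 characters left out ...]
1.09502467] [-15.8463416   -6.23768223 176.38452252] [  4.67869369  11.43201577 194.91690689]
241 [-260.9    3.3    1.2] [-260.8   28.1    1.3]
243 [-130.4    2.   313.4] [-130.6   10.6  313. ]
245 [-131.1    2.   314.7] [-130.4   10.4  316.4]
247 [-131.7    2.   316.2] [-132.2   10.5  315.1]
249 [-133.2    2.   315.6] [-133.    10.5  316. ]
251 [-133.8    2.   317.1] [-133.8   10.5  316.9]
253 [-135.2    2.   316.6] [-135.7   10.6  315.5]
255 [-265.1    3.2   45.9] [-268.2   26.4   39.2]
195 [-130.4    2.2  203.2]
199 [-130.4    2.2  217. ]
203 [-130.     2.2  231.2]
207 [-130.4    2.1  241.3]
211 [-131.6    2.1  248.1]
215 [-134.5    2.1  249.4]
tcp -0.1327913063392175 0.001662439527490736
```

Hook home comes out at about x = −1.5 mm in my frame and z ≈ 0.168, which wall top and block top both agree on. I'll enter from the outward side with the bar 34 mm above home, then feel for the back wall.

```bash
cat >> h.py <<'E'
A=121.6
sx=np.array([np.cos(np.radians(A)),np.sin(np.radians(A))]);sy=np.array([-sx[1],sx[0]]);h0=np.array([.5652,.180])
def W(x,y,z): return np.array([*(h0+sx*x/1000+sy*y/1000),z/1000])
def loc():
    p=np.array(sense()["position"]);d=(p[:2]-h0)*1000;return np.array([d@sx,d@sy,p[2]*1000]).round(2)
def F():
    f=np.array(sense()["wrist_force"]);return np.array([f[:2]@sx,f[:2]@sy,f[2]]).round(2)
E
python3 - <<'E'
from h import *
R=down(A)
move_l(W(-80,2.4,300),R,feed=.2); move_l(W(-80,2.4,249),feed=.15); move_l(W(-22,2.4,249),feed=.08)
sleep(.2);print(loc(),F())
t=move_l(W(6,2.4,249),feed=.012,until_force=3)
print(t,loc(),F(),sense()["time_s"])
E
```

```text
[-22.74   2.51 248.99] [ 0.71  0.52 -0.5 ]
True [  1.82   2.75 248.52] [-0.27  0.15  0.19] 14.7917
```

Run:
```python
from h import *
for x in np.arange(-4,4.6,1):
    move_l(W(x,2.4,249),feed=.02);sleep(.1)
    f=np.mean([F() for _ in range(1)],0);print(loc(),f,np.round(sense()["ft_torque"],2))
    if f[0]<-4:break
print(sense()["time_s"])
cam("wrist","k2")
```

```text
[ -3.88   2.47 248.88] [-1.   -0.59 -0.87] [-0.01 -0.06 -0.05]
[ -2.88   2.39 249.  ] [-0.55  0.16 -0.47] [ 0.1  -0.07  0.01]
[ -2.     2.4  249.02] [-0.25  1.11 -0.63] [-0.04 -0.04 -0.01]
[ -1.     2.38 249.03] [-0.53 -0.03 -1.  ] [ 0.01 -0.01  0.02]
[1.0000e-02 2.3900e+00 2.4901e+02] [-0.41 -0.14 -0.39] [-0.07  0.02 -0.02]
[  1.04   2.41 248.99] [ 0.59  0.55 -0.48] [-0.03 -0.   -0.07]
[  1.79   2.43 249.03] [-1.01  1.05 -1.26] [-0.17 -0.07  0.03]
[  2.13   2.45 249.05] [-4.49  0.26 -1.4 ] [-0.76 -0.46 -0.02]
17.8
```

View pics/k2.png

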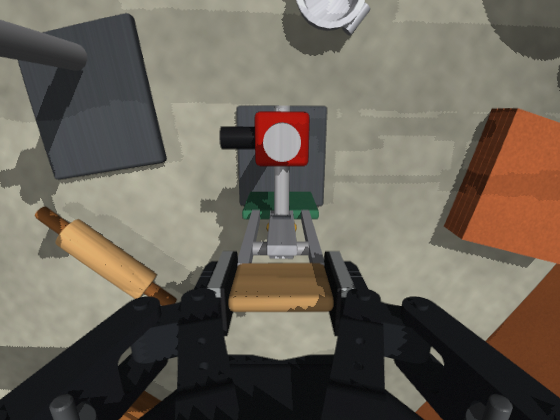

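The bar touched the wall at x = 1.75 with about 4 N, and the hook is centred between the rails. Midway is therefore x = −0.25. I'll lower it there and press in small, force-watched steps.

Run:
```python
from h import *
move_l(W(-.25,2.4,249),feed=.02);move_l(W(-.25,2.4,232),feed=.03,until_force=6);sleep(.1)
b=F();print(loc(),b)
z=232.
while z>209:
    z-=.7
    move_l(W(-.25,2.4,z),feed=.015,until_force=12);f=F()-b;print(loc()[2],f)
    if f[2]>15 or abs(f[0])>8: break
sleep(.2);print(loc(),F()-b,sense()["finger_gap"],sense()["time_s"]); print({k:v for k,v in sense().items() if k not in("joint_pos","qd","joint_efforts","tcp_rot")})
```

```text
[ -0.32   2.26 232.21] [-0.63 -0.23 -1.27]
231.33 [1.56 0.99 1.15]
230.56 [ 0.29 -0.33  0.37]
229.85 [1.26 2.18 0.22]
229.15 [ 0.57 -0.38  1.36]
228.62 [0.37 0.15 0.99]
228.2 [0.21 1.08 3.92]
227.77 [-0.08  1.51  6.01]
227.45 [0.74 1.4  8.66]
226.98 [1.24 2.38 9.61]
226.21 [1.17 2.17 8.58]
225.13 [1.84 1.65 5.9 ]
223.8 [0.67 1.59 4.2 ]
222.43 [0.58 0.4  1.18]
221.67 [ 0.78 -2.1  -0.58]
221.12 [ 0.26 -1.66 -2.53]
220.52 [-0.1  -2.17 -3.12]
219.84 [ 0.4  -3.24 -3.99]
219.12 [ 0.12 -2.17 -4.8 ]
218.42 [-0.12 -2.76 -5.37]
218.04 [-0.46 -2.59 -4.7 ]
217.64 [ 0.32 -0.92 -2.51]
217.0 [-0.02  0.4   0.65]
215.99 [ 0.26 -0.38 -0.18]
215.3 [0.04 0.71 1.57]
214.91 [0.91 1.05 3.85]
214.53 [0.95 1.21 7.  ]
214.25 [1.06 2.83 8.93]
213.98 [1.76 3.39 9.85]
213.72 [ 0.52  4.89 14.77]
213.45 [ 1.96  5.71 15.4 ]
[ -0.47   2.23 213.43] [ 1.85  5.41 16.58] 0.043239703356153514 26.6833
{'time_s': 26.6833, 'position': array([0.5635444 , 0.17842819, 0.21342707]), 'wrist_force': array([-5.05651742, -1.67378004, 15.30646956]), 'ft_torque': array([-0.50478543,  1.24339855,  0.02694921]), 'gripper_force': 63.86290596798062, 'finger_gap': 0.043239703356153514}
```

It clicked past the rollers: a 9.6 N peak at 227.0, then a drop, then the floor from about 215, 13 mm below first contact. I'll ease the load, let go, retreat and check.

Run:
```python
from h import *
move_l(W(-.25,2.4,214.9),feed=.02);sleep(.2);print(F())
command_gripper(.075);sleep(.2);print(sense()["finger_gap"],F())
move_l(W(-.25,2.4,300),feed=.1);move_l(W(-140,2.4,330),feed=.25)
im,P,T,K,D=cam("wrist","k3");im2,P2,*_=cam("scene")
np.savez("k3.npz",P=P)
U=np.dstack([(P[...,:2]-h0)@sx*1000,(P[...,:2]-h0)@sy*1000,P[...,2]*1000])
m=(U[...,2]>200)&(U[...,2]<235)&(abs(U[...,1])<30)&(U[...,0]>-30)&(U[...,0]<30)
print("grip",U[m].max(0),U[m].min(0),np.median(U[m],0),sense()["time_s"])
a=cv2.resize(im2[130:220,290:370],(356,400),interpolation=cv2.INTER_CUBIC);b=cv2.resize(im[0:200,180:380],(400,400))
cv2.imwrite("pics/k3c.png",np.hstack([a,b])[:,:,::-1])
```

```text
[ 0.21 -0.82  2.17]
0.07523011923911149 [0.66 0.45 0.36]
grip [  8.45101392  24.05955315 227.56944334] [ -6.35052857 -19.44045864 200.20256417] [ -3.51141399   2.4807562  223.30495529] 29.6667
```

View pics/k3c.png

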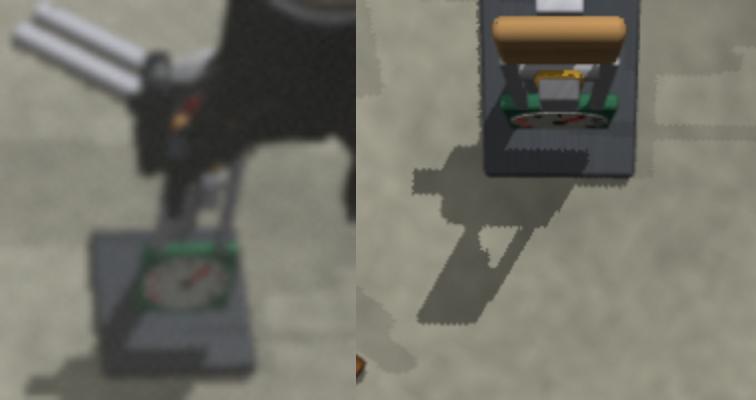

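The dial faces outward: left crop (187,280), right crop (560,118). The brass rollers show above the bar, and the grip top at about 0.2265 puts the bar at about 0.168, which is home. The gripper is clear, so I'm handing in.

```bash
python3 -c "
from rig import *
print(finish_job(),sense()['time_s'])"
```

```text
the job is handed in; nothing more can be done
the job is handed in; nothing more can be done
```

The gauge hangs home in the small stand's hook with the dial facing outward, clicked past the rollers at about 10 N and pressed to about 17 N (limit 25 N); it was released and the job handed in after about 30 s of robot time.

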